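# Find and release the dust-gate key left latched

## Robot

A 6-joint arm with a two-finger parallel gripper is mounted at the origin on the work surface. World frame = base frame: x ahead of the robot, y to its left, z up, the work surface at z = 0. Lengths are in m, angles in rad, forces in N, time in s.
With the tool pointing down it reaches from about 0.35 to 0.775 m from the base axis. Payload 5.5 kg.
Tool frame: the origin (TCP) lies on the mounting face of the last link; the fingertips stand 173 mm ahead of it and the grasp point (between the pads) lies 155 mm ahead of it; z points along the fingers, y is the direction in which the jaws open and shut (so a half turn about z gives the same grasp; the last joint's range is limited). The gripper opens to 85 mm and grips with 20 to 120 N. Pads are 22 mm wide; open, the fingers measure 114 mm over their backs; the gripper's body (76 mm by 85 mm) begins 54 mm behind the grasp point. The pads swing forward as they close: fully open they stand 13 mm farther back than shut.
Start: joints at [1.118, 0.313, 0.046, 1.304, 0, 1.431], TCP at [0.177, 0.547, 0.405] pointing down, gripper open.
Joint ranges: [-2.76, 2.76], [-0.86, 1.69], [-1.03, 1.26], [-2.2, 2.34], [-1.47, 1.5], [-3.14, 3.14]. Speed limits (rad/s): [2.57, 2.57, 3.14, 3.14, 3.14, 3.14].

## Interface

Orientations are given as a unit quaternion [w, x, y, z].
In Python, from workcell import get_state, eyes, env gives the robot as it stands. The module is installed in compiled form; this text tells all that it offers.
- The arm moves only by the tool carry_out, never from a script. Its argument "motion" is a list of rows, each an object of numbers: "jaw": the opening, from -1 (shut) to 1 (fully open); "tx", "ty", "tz": the shift along the tool's x, y, z in cm; "wx", "wy", "wz": the turn, a rotation vector about the tool's x, y, z in degrees. In form: [{"jaw": .., "tx": .., "ty": .., "tz": .., "wx": .., "wy": .., "wz": ..}, ...]. A call has 1 to 20 rows; each row shifts and turns the commanded pose from where the row before left it, along the tool's axes as they then stand; what a row does not reach is not made up. A row lasts 1/8 s, in which the tool goes at most 62.5 mm and 10.7 degrees, less where a joint would pass 70% of its speed; a pose out of reach is approached as far as the arm can. A call with a gripper value outside its range is refused whole. The fingers move at their own pace and stop on an object; "force" is the grip in N (left out, the last holds). Time passes only in rows, so rows that do not move let the fingers close. It gives the time, the measured TCP pose, the force and the opening at its end, in the units of the state.
- get_state(): the state, without advancing time (a new reading comes with each control period).
- eyes.read_camera(name): name is "scene" or "top" or "wrist"; returns the picture (480x640x3 uint8, blue, green, red); there is no depth.
- eyes.calibration(name): a dict with "K" (3x3 intrinsics, pixels), "camera_from_world" (4x4, takes a point from world to camera coordinates). Camera axes: x right, y up, looking along -z (the intrinsics and any distortion apply to the point x, -y, -z); pixel columns grow to the right and rows downward; lengths in m; the calibration is good to about 2 mm. A picture is of the moment at which its call begins: read the wrist's pose just before it. calibration takes no time and is no camera call; for the wrist camera it gives the pose at the moment of the call.
- env.hand_in(): hands the job in, once; it reports no verdict.
The state is a dict: "clock": time; "joint_pos": joint angles; "qvel": joint speeds; "tau": joint torques, N m; "tcp_pos": TCP position; "orientation": TCP orientation; "wrist_force": force on the tool from outside, world axes, zero at the start; "ft_torque": the same for the moment, N m; "finger_gap": finger opening in m.
Only numpy, scipy, OpenCV 4.12 (cv2) and the standard library are available. Lean on these libraries where they do the work, as an engineer would, in place of code of your own. Each camera call takes 0.05 s, during which the arm holds its last target.

## Task

Check the four identical dust-gate keys on the cream control station: going from left to right as seen from the robot's base, tap each key lightly with the fingertips, so that no key that stands up is pushed in deep. One of the four was left latched down; when all four have been tapped, press that one fully in and let go, so that it pops up and all four keys stand up. Leave the red stop button and the loose things on the bench and on the station as they are.

Things in the scene. Friction and masses are not known exactly. Their poses are not given: they have to be found in the camera images.
- station: Cream control station screwed to the bench: box 170 mm (its x, front to back) by 330 mm (its y, along the key row) by 55 mm high. Origin: centre of its underside, on the bench top; x points away from the robot side, y to its left end seen from the robot, z up. The four keys stand in a row along its y on a black strip, 52 mm apart centre to centre, 18 mm gaps, 20 mm in front of the lid's middle.
- key1: The first (leftmost) key counted from the left as seen from the robot's base: light grey cap 34 mm along the row by 40 mm, all four alike. Origin: centre of the cap's flat top face; axes as the station's. Exactly one of the four keys, any of them, is latched at the start; the others are up. Up: top 69 mm above the bench, 14 mm above the lid. Latched: 63 mm.
- key2: The second key counted from the left as seen from the robot's base: light grey cap 34 mm along the row by 40 mm, all four alike. Origin: centre of the cap's flat top face; axes as the station's. Keys are pressed straight down, stroke 11 mm from up to the stop (top then at 58 mm). An up key takes 2 N to start and 0.35 N more per mm. Pushed less than 8 mm it springs back up; pressed to the stop and let go it may latch 6 mm down.
- key3: The third key counted from the left as seen from the robot's base: light grey cap 34 mm along the row by 40 mm, all four alike. Origin: centre of the cap's flat top face; axes as the station's. A latched key feels hard up to about 4 N, then gives. Pushed less than 3 mm it returns to its latched height; pressed to the stop (about 6 N, more than 10.5 mm below up) and let go, it springs fully up.
- key4: The fourth (rightmost, next to the red stop button) key counted from the left as seen from the robot's base: light grey cap 34 mm along the row by 40 mm, all four alike. Origin: centre of the cap's flat top face; axes as the station's. A released key that is pressed to the stop once more may latch again.
- stop_button: Red mushroom stop button, 40 mm across, on a yellow ring near the right end of the station, 71 mm beyond the fourth key; origin: centre of its top, 85 mm above the bench. Not to be pressed.
- wax_tin: Bystander, loose: round tin, 71 mm across, 28 mm high. Origin: centre of its underside.
- finial: Bystander, loose: small turned ornament, cream maple foot 60 mm across and red beaded spire, 100 mm high. Origin: centre of its underside.
- chuck_key: Bystander, loose: steel T-shaped key lying flat on the lid of the control station behind the keys, 94 mm long, 10 mm thick. Origin: near the middle of its length, on its underside.
- sanding_block: Bystander, loose: cork block 45 x 90 mm, 28 mm high, lying in front of the control station. Origin: centre of its underside.
- gouge: Bystander, loose: turning gouge lying on the bench, wooden handle and steel blade, 430 mm long, 30 mm high. Origin: near the middle of its length, on its underside.
- oil_bottle: Bystander, loose: amber bottle with black cap, 62 mm across, 150 mm high. Origin: centre of its underside.
- turned_bowl: Bystander, loose: small dark wooden bowl, 124 mm across, 48 mm high. Origin: centre of its underside.
- faceplate: Bystander, loose: steel disc with hub, 100 mm across, 34 mm high. Origin: centre of its underside.

How it is judged:
On the way, in this order (a step that is already met when the one before it is completed fails the run):
1. the first key from the left is tapped with the fingers (contact force between the fingers and key1 above 0.4 N), for 0.03 s.
2. the second key from the left is tapped with the fingers (contact force between the fingers and key2 above 0.4 N), for 0.03 s.
3. the third key from the left is tapped with the fingers (contact force between the fingers and key3 above 0.4 N), for 0.03 s.
4. the fourth key from the left is tapped with the fingers (contact force between the fingers and key4 above 0.4 N), for 0.03 s.
5. after the four taps, the latched key is released: all four keys stand up (z of each of key1, key2, key3, key4 in the frame of station above 0.067 m), for 0.2 s.
At the end, for the whole second after the job is handed in: All four keys stand up, each top within 2 mm of its up height (69 mm above the bench) (all of step 5); the robot touches nothing.
It fails at once if a key that stood up is pushed in more than 6 mm ((z of key1 in the frame of station below 0.063 m and distance of key1 from where it was at the start of the episode above 0.006 m) or (z of key2 in the frame of station below 0.063 m and distance of key2 from where it was at the start of the episode above 0.006 m) or (z of key3 in the frame of station below 0.063 m and distance of key3 from where it was at the start of the episode above 0.006 m) or (z of key4 in the frame of station below 0.063 m and distance of key4 from where it was at the start of the episode above 0.006 m)).
It fails at once if the red stop button is pressed (more than 3 mm) (distance of stop_button from where it was at the start of the episode above 0.003 m).
It fails at once if a loose bystander is lifted or shifted by more than 25 mm (distance of any of wax_tin, finial, chuck_key, sanding_block, gouge, oil_bottle, turned_bowl, faceplate from where it was at the start of the episode above 0.025 m).
It also fails if it takes over 42 s, if anything falls off the work surface, if the arm or the gripper's body presses on something with over 40 N, if the wrist force passes 120 N, or if a joint passes its speed limit or range.

## Working session

There is one attempt and no reset: what is moved stays moved. The work goes in short steps, Python scripts to look and compute and a tool call to move; the robot and the scene stay as the last step left them, time stands still between calls to the robot, and variables do not carry over. Pictures are saved under pics/ and viewed, and the job is handed in when it is done.

Besides the shell and the picture viewer there is one more tool, called after ">>>" as a command line: name --argument value ..., lists and objects as JSON in quotes. carry_out: Moves the arm, as the interface text tells. Its arguments: {"type":"object","properties":{"motion":{"type":"array"},"force":{"type":"number"}},"required":["motion"]}

```bash
mkdir -p pics; ls; python3 - <<'E'
from workcell import get_state, eyes
import cv2
s=get_state();print(s)
for n in("scene","top"):
    cv2.imwrite(f"pics/{n}0.png",eyes.read_camera(n));c=eyes.calibration(n);print(n,c)
E
```

```text
pics
{'clock': 0.0, 'joint_pos': array([1.11841627e+00, 3.13990999e-01, 4.49461280e-02, 1.30359528e+00,
       4.82490388e-06, 1.43122240e+00]), 'qvel': array([ 8.32906368e-04, -1.55502394e-04,  7.40382437e-04,  4.06692693e-05,
        7.37790761e-04,  3.61411898e-04]), 'tau': array([ 1.11399511e-04, -4.80629933e+01,  2.98533243e+01,  1.95029809e-02,
       -2.93596649e-04,  2.71285522e-06]), 'tcp_pos': array([0.17684696, 0.54691001, 0.4038005 ]), 'orientation': array([-2.71205713e-04,  1.55766123e-01,  9.87793534e-01, -8.81121240e-04]), 'wrist_force': array([ 0.28601808, -0.16436879, -0.1304734 ]), 'ft_torque': array([ 0.02025187, -0.02417088, -0.0252003 ]), 'finger_gap': 0.08531930121137724}
scene {'K': array([[583.30010151,   0.        , 322.97512222],
       [  0.        , 583.30010151, 245.7490329 ],
       [  0.        ,   0.        ,   1.        ]]), 'camera_from_world': array([[ 0.63081278,  0.77581535, -0.01362989, -0.32555511],
       [-0.521573  ,  0.43696373,  0.73281942,  0.21745804],
       [ 0.57448833, -0.45516288,  0.68028664, -1.98358371],
       [ 0.        ,  0.        ,  0.        ,  1.        ]])}
top {'K': array([[496.17596425,   0.        , 312.24963658],
       [  0.        , 496.17596425, 233.18818124],
       [  0.        ,   0.        ,   1.        ]]), 'camera_from_world': array([[ 0.01401023, -0.99987055,  0.00791242, -0.05861481],
       [ 0.99590237,  0.01466081,  0.08923864, -0.54828318],
       [-0.08934309,  0.00662974,  0.99597884, -1.33220521],
       [ 0.        ,  0.        ,  0.        ,  1.        ]])}
```

View pics/top0.png

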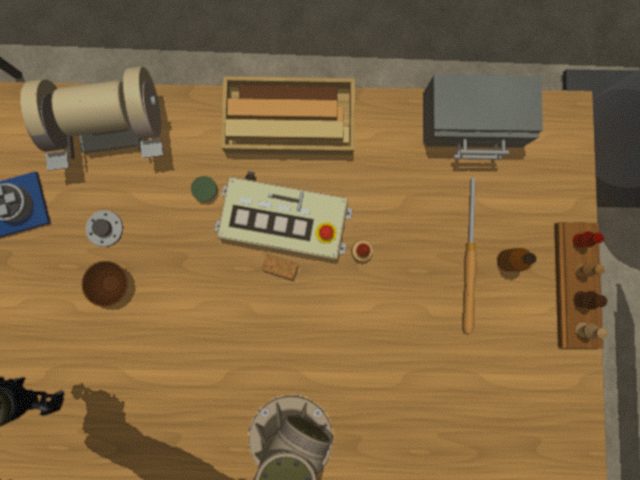

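View pics/scene0.png

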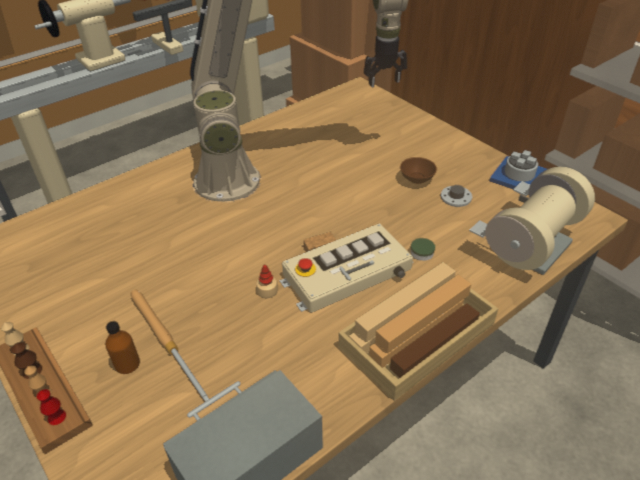

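```bash
cat > h.py <<'E'
import numpy as np,cv2
from workcell import get_state, eyes
def ray(n,u,v,z,c=None):
    c=c or eyes.calibration(n);K=c["K"];M=c["camera_from_world"];R=M[:3,:3];o=-R.T@M[:3,3]
    d=np.linalg.inv(K)@[u,v,1];d=R.T@(d*[1,-1,-1]);return o+d*(z-o[2])/d[2]
def proj(n,p,c=None):
    c=c or eyes.calibration(n);q=(c["camera_from_world"]@[*p,1])[:3]*[1,-1,-1];q=c["K"]@q;return q[:2]/q[2]
E
python3 - <<'E'
from h import *
im=cv2.imread("pics/top0.png");x0,y0,x1,y1=205,165,365,275
cv2.imwrite("pics/topz.png",cv2.resize(im[y0:y1,x0:x1],None,fx=5,fy=5,interpolation=cv2.INTER_CUBIC))
i2=cv2.imread("pics/scene0.png")[220:320,270:430];cv2.imwrite("pics/scz.png",cv2.resize(i2,None,fx=5,fy=5,interpolation=cv2.INTER_CUBIC))
hsv=cv2.cvtColor(im,cv2.COLOR_BGR2HSV)
# dark strip
st=((hsv[...,2]<70)).astype(np.uint8);st[:200]=0;st[245:]=0;st[:,:225]=0;st[:,320:]=0
cn,_=cv2.findContours(st,cv2.RETR_EXTERNAL,2);c=max(cn,key=cv2.contourArea);print(cv2.minAreaRect(c))
m=np.zeros_like(st);cv2.fillPoly(m,[cv2.convexHull(c)],1)
k=((m>0)&(hsv[...,2]>125)).astype(np.uint8)
n,l,s,ce=cv2.connectedComponentsWithStats(k)
P=[]
for i in range(1,n):
    if s[i,4]>50: p=ray("top",*ce[i],.069);P.append(p);print(s[i],ce[i],p)
P=sorted(P,key=lambda p:-p[1]);d=P[-1]-P[0];print(d,np.degrees(np.arctan2(d[1],d[0])),np.linalg.norm(d))
E
```

```text
((270.70001220703125, 222.40000915527344), (79.69346618652344, 20.035167694091797), 10.304845809936523)
[235 209  14  16 174] [241.68390805 216.61494253] [0.58644004 0.13717865 0.069     ]
[255 213  14  16 171] [261.15204678 220.40935673] [0.57709228 0.08539579 0.069     ]
[274 216  14  16 174] [280.24137931 223.67241379] [0.56915155 0.03468219 0.069     ]
[293 220  14  16 175] [299.42857143 227.19428571] [ 0.56053051 -0.01627288  0.069     ]
[-0.02590954 -0.15345153  0.        ] -99.58371953000999 0.1556235117463519
```

View pics/topz.png

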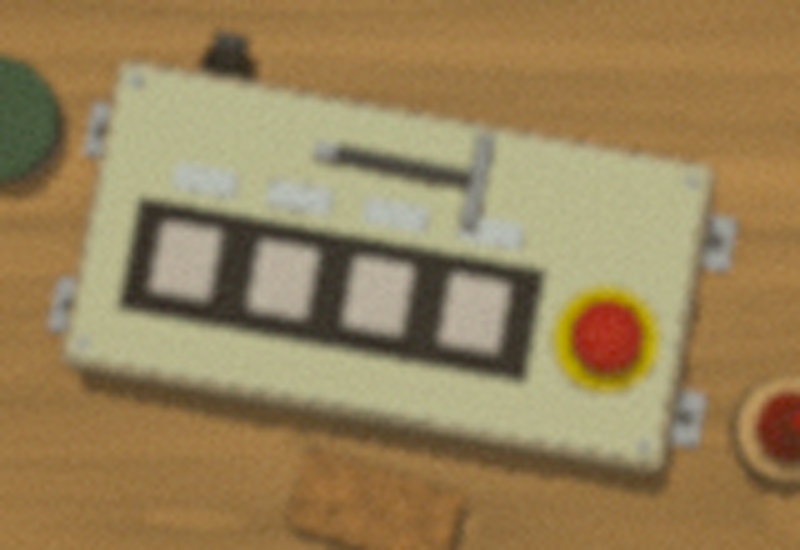

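View pics/scz.png

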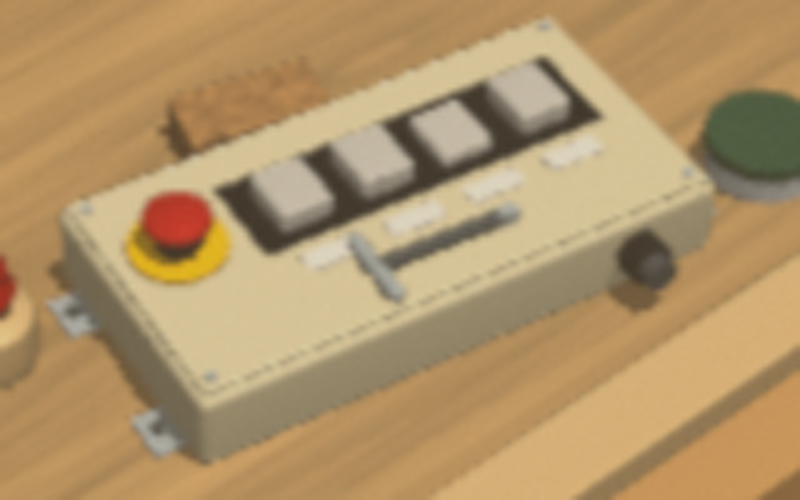

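>>> carry_out --motion '[{"jaw": -1, "wz": -8.4}, {"jaw": -1, "tx": -3.9, "ty": -2.8}, {"jaw": -1, "tx": -3.9, "ty": -2.8}, {"jaw": -1, "tx": -3.9, "ty": -2.8}, {"jaw": -1, "tx": -3.9, "ty": -2.8}, {"jaw": -1, "tx": -3.9, "ty": -2.8}, {"jaw": -1, "tx": -3.9, "ty": -2.8}, {"jaw": -1, "tx": -3.9, "ty": -2.8}, {"jaw": -1, "tx": -3.9, "ty": -2.8}, {"jaw": -1, "tx": -3.9, "ty": -2.8}, {"jaw": -1, "tx": -3.9, "ty": -2.8}, {"jaw": -1, "tx": -3.9, "ty": -2.8}, {"jaw": -1, "tx": -3.9, "ty": -2.8}, {"jaw": -1}, {"jaw": -1}]'

```text
invalid input at $.motion[0]: expected keys jaw, tx, ty, tz, wx, wy, wz
```

```bash
cat > g.py <<'E'
from h import *
from scipy.spatial.transform import Rotation as Ro
import sys
s=get_state();q=s["orientation"];R=Ro.from_quat([q[1],q[2],q[3],q[0]]).as_matrix()
u=np.array([.1665,.986]);m=np.array([.5733,.06025])
print("t",s["clock"],"p",s["tcp_pos"].round(4),"tip",(s["tcp_pos"]+R[:,2]*.173).round(4),"F",s["wrist_force"].round(2),"gap",s["finger_gap"]);print(R.round(4))
for i in range(4):
    k=m+u*(.078-.052*i);print("key",i+1,"tool cm",(100*R.T@(np.array([*k,.069])-(s["tcp_pos"]+R[:,2]*.173))).round(2))
E
python3 g.py
```

```text
t 0.1 p [0.1769 0.5469 0.4039] tip [0.1767 0.5467 0.2309] F [ 1.26 -0.36  0.21] gap 0.08547142135228937
[[-9.515e-01  3.077e-01 -7.000e-04]
 [ 3.077e-01  9.515e-01 -1.500e-03]
 [ 3.000e-04 -1.600e-03 -1.000e+00]]
key 1 tool cm [-51.57 -26.34  16.22]
key 2 tool cm [-52.33 -31.48  16.23]
key 3 tool cm [-53.08 -36.63  16.23]
key 4 tool cm [-53.84 -41.77  16.24]
```

>>> carry_out --motion '[{"jaw": -1, "tx": 0, "ty": 0, "tz": 0, "wx": 0, "wy": 0, "wz": -8.4}, {"jaw": -1, "tx": -3.9, "ty": -2.8, "tz": 0, "wx": 0, "wy": 0, "wz": 0}, {"jaw": -1, "tx": -3.9, "ty": -2.8, "tz": 0, "wx": 0, "wy": 0, "wz": 0}, {"jaw": -1, "tx": -3.9, "ty": -2.8, "tz": 0, "wx": 0, "wy": 0, "wz": 0}, {"jaw": -1, "tx": -3.9, "ty": -2.8, "tz": 0, "wx": 0, "wy": 0, "wz": 0}, {"jaw": -1, "tx": -3.9, "ty": -2.8, "tz": 0, "wx": 0, "wy": 0, "wz": 0}, {"jaw": -1, "tx": -3.9, "ty": -2.8, "tz": 0, "wx": 0, "wy": 0, "wz": 0}, {"jaw": -1, "tx": -3.9, "ty": -2.8, "tz": 0, "wx": 0, "wy": 0, "wz": 0}, {"jaw": -1, "tx": -3.9, "ty": -2.8, "tz": 0, "wx": 0, "wy": 0, "wz": 0}, {"jaw": -1, "tx": -3.9, "ty": -2.8, "tz": 0, "wx": 0, "wy": 0, "wz": 0}, {"jaw": -1, "tx": -3.9, "ty": -2.8, "tz": 0, "wx": 0, "wy": 0, "wz": 0}, {"jaw": -1, "tx": -3.9, "ty": -2.8, "tz": 0, "wx": 0, "wy": 0, "wz": 0}, {"jaw": -1, "tx": -3.9, "ty": -2.8, "tz": 0, "wx": 0, "wy": 0, "wz": 0}, {"jaw": -1, "tx": 0, "ty": 0, "tz": 0, "wx": 0, "wy": 0, "wz": 0}, {"jaw": -1, "tx": 0, "ty": 0, "tz": 0, "wx": 0, "wy": 0, "wz": 0}]'

```text
clock: 1.98
tcp_pos: [0.5826, 0.1383, 0.404]
orientation: [-0.001, 0.083, 0.997, 0.0]
wrist_force: [-0.2, -0.6, -0.1]
finger_gap: 0.0002
```

```bash
python3 g.py
```

```text
t 1.975 p [0.5826 0.1383 0.404 ] tip [0.5823 0.1383 0.231 ] F [-0.15 -0.58 -0.1 ] gap 0.00019435640582254857
[[-9.861e-01  1.660e-01 -1.800e-03]
 [ 1.660e-01  9.861e-01  2.000e-04]
 [ 1.800e-03 -1.000e-04 -1.000e+00]]
key 1 tool cm [-0.44 -0.05 16.2 ]
key 2 tool cm [-0.44 -5.25 16.2 ]
key 3 tool cm [ -0.43 -10.45  16.2 ]
key 4 tool cm [ -0.43 -15.65  16.2 ]
```

```bash
python3 - <<'E'
from h import *
c=eyes.calibration("wrist");im=eyes.read_camera("wrist")
cv2.imwrite("pics/wr0.png",im)
u=np.array([.1665,.986]);m=np.array([.5733,.06025])
for i in range(4): print(proj("wrist",[*(m+u*(.078-.052*i)),.069],c))
print(c["camera_from_world"])
E
```

```text
[318.77310309 231.90351862]
[254.68441003 231.79945285]
[190.5836439  231.69536748]
[126.47080129 231.5912625 ]
[[ 1.64837593e-01  9.86320714e-01  1.34371840e-04 -2.32638782e-01]
 [-9.53271835e-01  1.59349309e-01 -2.56672177e-01  5.67096655e-01]
 [-2.53182497e-01  4.21811309e-02  9.66498513e-01 -2.35625138e-01]
 [ 0.00000000e+00  0.00000000e+00  0.00000000e+00  1.00000000e+00]]
```

View pics/wr0.png

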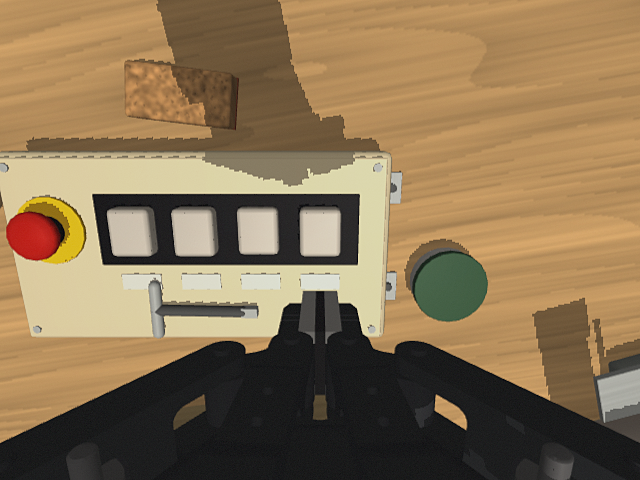

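>>> carry_out --motion '[{"jaw": -1, "tx": -0.4, "ty": 0, "tz": 4, "wx": 0, "wy": 0, "wz": 0}, {"jaw": -1, "tx": 0, "ty": 0, "tz": 5, "wx": 0, "wy": 0, "wz": 0}, {"jaw": -1, "tx": 0, "ty": 0, "tz": 4, "wx": 0, "wy": 0, "wz": 0}, {"jaw": -1, "tx": 0, "ty": 0, "tz": 2, "wx": 0, "wy": 0, "wz": 0}, {"jaw": -1, "tx": 0, "ty": 0, "tz": 0.5, "wx": 0, "wy": 0, "wz": 0}, {"jaw": -1, "tx": 0, "ty": 0, "tz": 0, "wx": 0, "wy": 0, "wz": 0}, {"jaw": -1, "tx": 0, "ty": 0, "tz": 0, "wx": 0, "wy": 0, "wz": 0}]'

```text
clock: 2.9
tcp_pos: [0.5873, 0.1381, 0.2512]
orientation: [0.001, 0.083, 0.997, 0.0]
wrist_force: [0.3, 0.2, 0.6]
finger_gap: 0.0001
```

```bash
python3 g.py; python3 - <<'E'
from h import *
cv2.imwrite("pics/wr1.png",eyes.read_camera("wrist"))
E
```

```text
t 2.9 p [0.5873 0.1381 0.2512] tip [0.5877 0.1382 0.0782] F [0.26 0.19 0.58] gap 0.00013738922851186082
[[-9.863e-01  1.649e-01  2.500e-03]
 [ 1.649e-01  9.863e-01  4.000e-04]
 [-2.400e-03  8.000e-04 -1.000e+00]]
key 1 tool cm [ 0.13 -0.12  0.92]
key 2 tool cm [ 0.14 -5.32  0.92]
key 3 tool cm [  0.15 -10.52   0.92]
key 4 tool cm [  0.15 -15.72   0.91]
```

View pics/wr1.png

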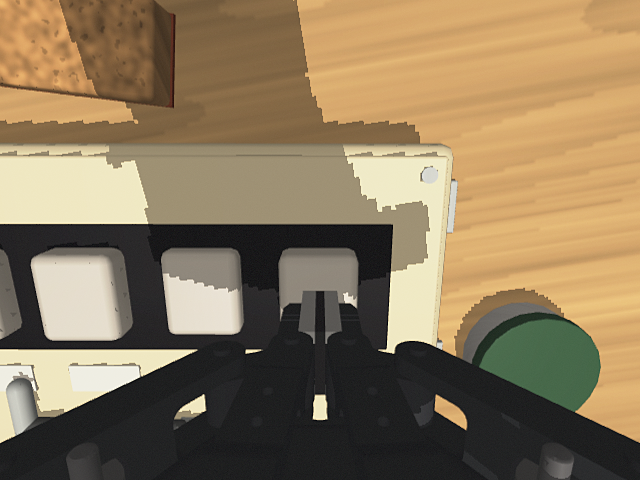

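>>> carry_out --motion '[{"jaw": -1, "tx": 0, "ty": 0, "tz": 0.6, "wx": 0, "wy": 0, "wz": 0}, {"jaw": -1, "tx": 0, "ty": 0, "tz": 0.2, "wx": 0, "wy": 0, "wz": 0}, {"jaw": -1, "tx": 0, "ty": 0, "tz": 0, "wx": 0, "wy": 0, "wz": 0}]'

```text
clock: 3.32
tcp_pos: [0.587, 0.1376, 0.2417]
orientation: [0.0, 0.083, 0.997, 0.0]
wrist_force: [0.3, 0.9, 1.3]
finger_gap: 0.0003
```

```bash
python3 g.py|head -1
```

```text
t 3.325 p [0.587  0.1376 0.2417] tip [0.587  0.1376 0.0687] F [0.32 0.92 1.29] gap 0.0002916114603670347
```

>>> carry_out --motion '[{"jaw": -1, "tx": 0, "ty": 0, "tz": 0.15, "wx": 0, "wy": 0, "wz": 0}, {"jaw": -1, "tx": 0, "ty": 0, "tz": 0, "wx": 0, "wy": 0, "wz": 0}]'

```text
clock: 3.58
tcp_pos: [0.5869, 0.1376, 0.2403]
orientation: [0.0, 0.083, 0.997, 0.0]
wrist_force: [-0.4, 0.4, 2.2]
finger_gap: 0.0001
```

```bash
python3 g.py|head -1
```

```text
t 3.575 p [0.5869 0.1376 0.2403] tip [0.587  0.1376 0.0673] F [-0.44  0.42  2.16] gap 0.00010768917525916234
```

>>> carry_out --motion '[{"jaw": -1, "tx": 0, "ty": 0, "tz": 0.08, "wx": 0, "wy": 0, "wz": 0}, {"jaw": -1, "tx": 0, "ty": 0, "tz": 0, "wx": 0, "wy": 0, "wz": 0}]'

```text
clock: 3.82
tcp_pos: [0.5869, 0.1376, 0.2395]
orientation: [0.0, 0.083, 0.997, 0.0]
wrist_force: [-0.3, -0.4, 2.4]
finger_gap: 0.0
```

```bash
python3 g.py|head -1;  python3 - <<'E'
from h import *
cv2.imwrite("pics/wr2.png",eyes.read_camera("wrist"))
E
python3 g.py|head -1
```

```text
t 3.825 p [0.5869 0.1376 0.2395] tip [0.587  0.1376 0.0665] F [-0.29 -0.36  2.44] gap 2.320928572237616e-05
t 3.875 p [0.5869 0.1377 0.2395] tip [0.587  0.1377 0.0665] F [-0.31 -0.39  2.63] gap 0.00040153950183657584
```

View pics/wr2.png

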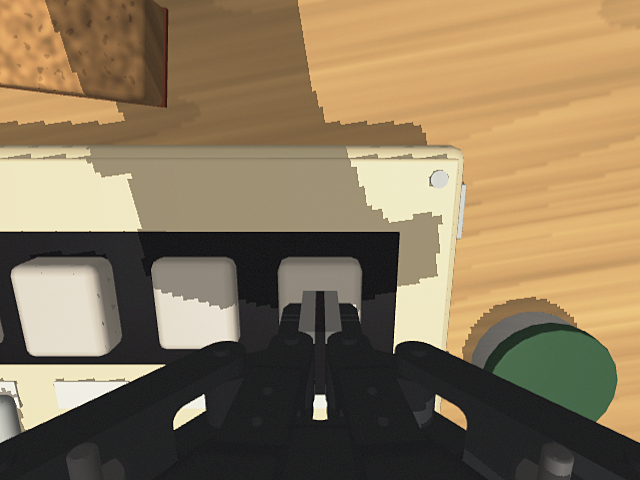

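>>> carry_out --motion '[{"jaw": -1, "tx": 0, "ty": 0, "tz": -1.5, "wx": 0, "wy": 0, "wz": 0}, {"jaw": -1, "tx": 0, "ty": -2.6, "tz": 0, "wx": 0, "wy": 0, "wz": 0}, {"jaw": -1, "tx": 0, "ty": -2.6, "tz": 0, "wx": 0, "wy": 0, "wz": 0}, {"jaw": -1, "tx": 0, "ty": 0, "tz": 0.7, "wx": 0, "wy": 0, "wz": 0}, {"jaw": -1, "tx": 0, "ty": 0, "tz": 0.6, "wx": 0, "wy": 0, "wz": 0}, {"jaw": -1, "tx": 0, "ty": 0, "tz": 0, "wx": 0, "wy": 0, "wz": 0}, {"jaw": -1, "tx": 0, "ty": 0, "tz": 0, "wx": 0, "wy": 0, "wz": 0}]'

```text
clock: 4.75
tcp_pos: [0.5783, 0.087, 0.2413]
orientation: [-0.0, 0.083, 0.997, 0.0]
wrist_force: [-0.2, -0.2, -0.1]
finger_gap: -0.0
```

```bash
python3 g.py
```

```text
t 4.75 p [0.5783 0.087  0.2413] tip [0.5783 0.0871 0.0683] F [-0.23 -0.17 -0.11] gap -2.2628673590779038e-05
[[-9.864e-01  1.645e-01 -2.000e-04]
 [ 1.645e-01  9.864e-01  2.000e-04]
 [ 3.000e-04  1.000e-04 -1.000e+00]]
key 1 tool cm [ 0.03  5.07 -0.07]
key 2 tool cm [ 0.04 -0.13 -0.07]
key 3 tool cm [ 0.05 -5.33 -0.07]
key 4 tool cm [  0.06 -10.53  -0.07]
```

>>> carry_out --motion '[{"jaw": -1, "tx": 0, "ty": 0, "tz": 0.2, "wx": 0, "wy": 0, "wz": 0}, {"jaw": -1, "tx": 0, "ty": 0, "tz": 0.15, "wx": 0, "wy": 0, "wz": 0}, {"jaw": -1, "tx": 0, "ty": 0, "tz": 0, "wx": 0, "wy": 0, "wz": 0}]'

```text
clock: 5.12
tcp_pos: [0.5782, 0.0865, 0.2377]
orientation: [-0.0, 0.083, 0.997, 0.0]
wrist_force: [0.1, 0.6, -0.4]
finger_gap: -0.0
```

```bash
python3 g.py|head -1
```

```text
t 5.125 p [0.5782 0.0865 0.2377] tip [0.5782 0.0865 0.0647] F [ 0.12  0.57 -0.41] gap -1.78353514260399e-05
```

>>> carry_out --motion '[{"jaw": -1, "tx": 0, "ty": 0, "tz": 0.15, "wx": 0, "wy": 0, "wz": 0}, {"jaw": -1, "tx": 0, "ty": 0, "tz": 0.05, "wx": 0, "wy": 0, "wz": 0}, {"jaw": -1, "tx": 0, "ty": 0, "tz": 0, "wx": 0, "wy": 0, "wz": 0}]'

```text
clock: 5.5
tcp_pos: [0.5783, 0.0864, 0.2363]
orientation: [0.0, 0.083, 0.997, 0.0]
wrist_force: [-0.9, 0.3, 3.7]
finger_gap: 0.0001
```

```bash
python3 g.py|head -1
```

```text
t 5.5 p [0.5783 0.0864 0.2363] tip [0.5784 0.0864 0.0633] F [-0.87  0.27  3.68] gap 5.475517715879029e-05
```

>>> carry_out --motion '[{"jaw": -1, "tx": 0, "ty": 0, "tz": -2, "wx": 0, "wy": 0, "wz": 0}, {"jaw": -1, "tx": 0, "ty": -2.6, "tz": 0, "wx": 0, "wy": 0, "wz": 0}, {"jaw": -1, "tx": 0, "ty": -2.6, "tz": 0, "wx": 0, "wy": 0, "wz": 0}, {"jaw": -1, "tx": 0, "ty": 0, "tz": 0.7, "wx": 0, "wy": 0, "wz": 0}, {"jaw": -1, "tx": 0, "ty": 0, "tz": 0.6, "wx": 0, "wy": 0, "wz": 0}, {"jaw": -1, "tx": 0, "ty": 0, "tz": 0.1, "wx": 0, "wy": 0, "wz": 0}, {"jaw": -1, "tx": 0, "ty": 0, "tz": 0.1, "wx": 0, "wy": 0, "wz": 0}, {"jaw": -1, "tx": 0, "ty": 0, "tz": 0, "wx": 0, "wy": 0, "wz": 0}]'

```text
clock: 6.5
tcp_pos: [0.5696, 0.0356, 0.2409]
orientation: [-0.0, 0.083, 0.997, 0.0]
wrist_force: [-0.3, 0.1, 1.8]
finger_gap: 0.0002
```

```bash
python3 g.py
```

```text
t 6.5 p [0.5696 0.0356 0.2409] tip [0.5695 0.0356 0.0679] F [-0.26  0.07  1.82] gap 0.00022420629976975626
[[-9.863e-01  1.647e-01 -3.000e-04]
 [ 1.647e-01  9.863e-01  2.000e-04]
 [ 4.000e-04  2.000e-04 -1.000e+00]]
key 1 tool cm [ 0.02 10.29 -0.11]
key 2 tool cm [ 0.03  5.09 -0.11]
key 3 tool cm [ 0.04 -0.11 -0.11]
key 4 tool cm [ 0.05 -5.31 -0.11]
```

>>> carry_out --motion '[{"jaw": -1, "tx": 0, "ty": 0, "tz": 0.12, "wx": 0, "wy": 0, "wz": 0}, {"jaw": -1, "tx": 0, "ty": 0, "tz": 0, "wx": 0, "wy": 0, "wz": 0}]'

```text
clock: 6.75
tcp_pos: [0.5696, 0.0354, 0.2397]
orientation: [-0.0, 0.083, 0.997, 0.0]
wrist_force: [-0.6, 0.8, 2.3]
finger_gap: -0.0002
```

```bash
python3 g.py|head -1;python3 - <<'E'
from h import *
cv2.imwrite("pics/wr3.png",eyes.read_camera("wrist"))
E
```

```text
t 6.75 p [0.5696 0.0354 0.2397] tip [0.5695 0.0356 0.0667] F [-0.64  0.8   2.26] gap -0.00019460239132109715
```

View pics/wr3.png

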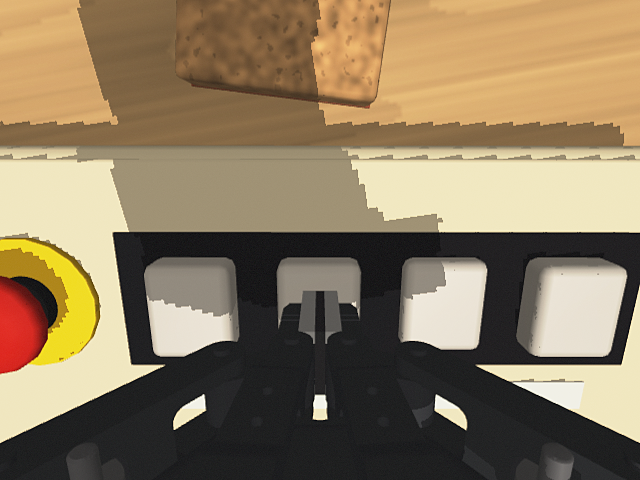

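>>> carry_out --motion '[{"jaw": -1, "tx": 0, "ty": 0, "tz": -1.6, "wx": 0, "wy": 0, "wz": 0}, {"jaw": -1, "tx": 0, "ty": -2.6, "tz": 0, "wx": 0, "wy": 0, "wz": 0}, {"jaw": -1, "tx": 0, "ty": -2.6, "tz": 0, "wx": 0, "wy": 0, "wz": 0}, {"jaw": -1, "tx": 0, "ty": 0, "tz": 0.7, "wx": 0, "wy": 0, "wz": 0}, {"jaw": -1, "tx": 0, "ty": 0, "tz": 0.6, "wx": 0, "wy": 0, "wz": 0}, {"jaw": -1, "tx": 0, "ty": 0, "tz": 0.15, "wx": 0, "wy": 0, "wz": 0}, {"jaw": -1, "tx": 0, "ty": 0, "tz": 0.1, "wx": 0, "wy": 0, "wz": 0}, {"jaw": -1, "tx": 0, "ty": 0, "tz": 0, "wx": 0, "wy": 0, "wz": 0}]'

```text
clock: 7.8
tcp_pos: [0.5611, -0.0158, 0.2403]
orientation: [0.0, 0.083, 0.997, 0.0]
wrist_force: [-1.3, -1.0, 2.7]
finger_gap: -0.0
```

```bash
python3 g.py;python3 - <<'E'
from h import *
cv2.imwrite("pics/wr4.png",eyes.read_camera("wrist"))
E
```

```text
t 7.8 p [ 0.5611 -0.0158  0.2403] tip [ 0.5612 -0.0158  0.0673] F [-1.32 -1.03  2.71] gap -5.165392844443728e-06
[[-9.863e-01  1.648e-01  1.000e-04]
 [ 1.648e-01  9.863e-01  1.000e-04]
 [-1.000e-04  1.000e-04 -1.000e+00]]
key 1 tool cm [ 0.04 15.5  -0.16]
key 2 tool cm [ 0.05 10.3  -0.17]
key 3 tool cm [ 0.06  5.1  -0.17]
key 4 tool cm [ 0.07 -0.1  -0.17]
```

View pics/wr4.png

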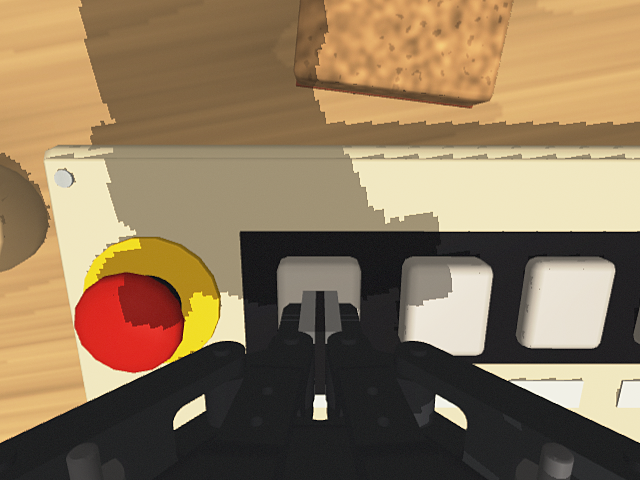

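>>> carry_out --motion '[{"jaw": -1, "tx": 0, "ty": 0, "tz": -1.7, "wx": 0, "wy": 0, "wz": 0}, {"jaw": -1, "tx": 0, "ty": 3.4, "tz": 0, "wx": 0, "wy": 0, "wz": 0}, {"jaw": -1, "tx": 0, "ty": 3.5, "tz": 0, "wx": 0, "wy": 0, "wz": 0}, {"jaw": -1, "tx": 0, "ty": 3.4, "tz": 0, "wx": 0, "wy": 0, "wz": 0}, {"jaw": -1, "tx": 0, "ty": 0, "tz": 0.9, "wx": 0, "wy": 0, "wz": 0}, {"jaw": -1, "tx": 0, "ty": 0, "tz": 0.9, "wx": 0, "wy": 0, "wz": 0}, {"jaw": -1, "tx": 0, "ty": 0, "tz": 0, "wx": 0, "wy": 0, "wz": 0}, {"jaw": -1, "tx": 0, "ty": 0, "tz": 0, "wx": 0, "wy": 0, "wz": 0}]'

```text
clock: 8.85
tcp_pos: [0.5781, 0.0846, 0.2391]
orientation: [-0.0, 0.084, 0.996, 0.0]
wrist_force: [1.1, 0.2, 0.3]
finger_gap: 0.0003
```

```bash
python3 g.py
```

```text
t 8.85 p [0.5781 0.0846 0.2391] tip [0.578  0.0846 0.0661] F [1.07 0.2  0.34] gap 0.00029665127433120694
[[-9.860e-01  1.667e-01 -4.000e-04]
 [ 1.667e-01  9.860e-01  1.000e-04]
 [ 4.000e-04 -0.000e+00 -1.000e+00]]
key 1 tool cm [ 0.06  5.32 -0.29]
key 2 tool cm [ 0.06  0.12 -0.29]
key 3 tool cm [ 0.06 -5.08 -0.29]
key 4 tool cm [  0.06 -10.28  -0.29]
```

Key 2 is still low: there is no force at 66 mm. I'll press it in by stages.

>>> carry_out --motion '[{"jaw": -1, "tx": 0, "ty": 0, "tz": 0.3, "wx": 0, "wy": 0, "wz": 0}, {"jaw": -1, "tx": 0, "ty": 0, "tz": 0.2, "wx": 0, "wy": 0, "wz": 0}, {"jaw": -1, "tx": 0, "ty": 0, "tz": 0.2, "wx": 0, "wy": 0, "wz": 0}, {"jaw": -1, "tx": 0, "ty": 0, "tz": 0.1, "wx": 0, "wy": 0, "wz": 0}, {"jaw": -1, "tx": 0, "ty": 0, "tz": 0, "wx": 0, "wy": 0, "wz": 0}]'

```text
clock: 9.48
tcp_pos: [0.5784, 0.085, 0.2319]
orientation: [0.001, 0.083, 0.997, -0.0]
wrist_force: [-1.6, -2.1, 5.0]
finger_gap: 0.0001
```

```bash
python3 g.py|head -1
```

```text
t 9.475 p [0.5784 0.085  0.2319] tip [0.5787 0.0849 0.0589] F [-1.6  -2.08  5.05] gap 6.313971716441433e-05
```

>>> carry_out --motion '[{"jaw": -1, "tx": 0, "ty": 0, "tz": 0.1, "wx": 0, "wy": 0, "wz": 0}, {"jaw": -1, "tx": 0, "ty": 0, "tz": 0, "wx": 0, "wy": 0, "wz": 0}]'

```text
clock: 9.72
tcp_pos: [0.5784, 0.0851, 0.2314]
orientation: [0.001, 0.083, 0.997, -0.0]
wrist_force: [-0.4, -2.3, 7.7]
finger_gap: 0.0002
```

```bash
python3 g.py|head -1
```

```text
t 9.725 p [0.5784 0.0851 0.2314] tip [0.5787 0.0849 0.0584] F [-0.43 -2.3   7.72] gap 0.0001630784357190377
```

>>> carry_out --motion '[{"jaw": -1, "tx": 0, "ty": 0, "tz": 0.06, "wx": 0, "wy": 0, "wz": 0}, {"jaw": -1, "tx": 0, "ty": 0, "tz": 0, "wx": 0, "wy": 0, "wz": 0}]'

```text
clock: 9.98
tcp_pos: [0.5783, 0.0851, 0.2314]
orientation: [0.001, 0.083, 0.997, -0.0]
wrist_force: [-3.7, -2.6, 12.4]
finger_gap: 0.0001
```

```bash
python3 g.py|head -1
```

```text
t 9.975 p [0.5783 0.0851 0.2314] tip [0.5787 0.0849 0.0584] F [-3.68 -2.62 12.37] gap 5.028754147731317e-05
```

The key is hard against its stop. I'll let go straight up.

>>> carry_out --motion '[{"jaw": -1, "tx": 0, "ty": 0, "tz": -1, "wx": 0, "wy": 0, "wz": 0}, {"jaw": -1, "tx": 0, "ty": 0, "tz": -3, "wx": 0, "wy": 0, "wz": 0}, {"jaw": -1, "tx": 0, "ty": 0, "tz": -4, "wx": 0, "wy": 0, "wz": 0}, {"jaw": -1, "tx": 0, "ty": 0, "tz": -4, "wx": 0, "wy": 0, "wz": 0}, {"jaw": -1, "tx": 0, "ty": 0, "tz": -3, "wx": 0, "wy": 0, "wz": 0}, {"jaw": -1, "tx": 0, "ty": 0, "tz": 0, "wx": 0, "wy": 0, "wz": 0}, {"jaw": -1, "tx": 0, "ty": 0, "tz": 0, "wx": 0, "wy": 0, "wz": 0}, {"jaw": -1, "tx": 0, "ty": 0, "tz": 0, "wx": 0, "wy": 0, "wz": 0}]'

```text
clock: 10.98
tcp_pos: [0.5777, 0.0854, 0.3779]
orientation: [-0.001, 0.083, 0.997, -0.0]
wrist_force: [-0.3, -0.3, -0.3]
finger_gap: 0.0002
```

```bash
python3 g.py|head -1;python3 - <<'E'
from h import *
cv2.imwrite("pics/wr5.png",eyes.read_camera("wrist"))
i2=eyes.read_camera("scene")[220:320,270:430];cv2.imwrite("pics/scz5.png",cv2.resize(i2,None,fx=5,fy=5,interpolation=cv2.INTER_CUBIC))
E
```

```text
t 10.975 p [0.5777 0.0854 0.3779] tip [0.5772 0.0855 0.2049] F [-0.26 -0.28 -0.31] gap 0.0002379988680966449
```

View pics/wr5.png

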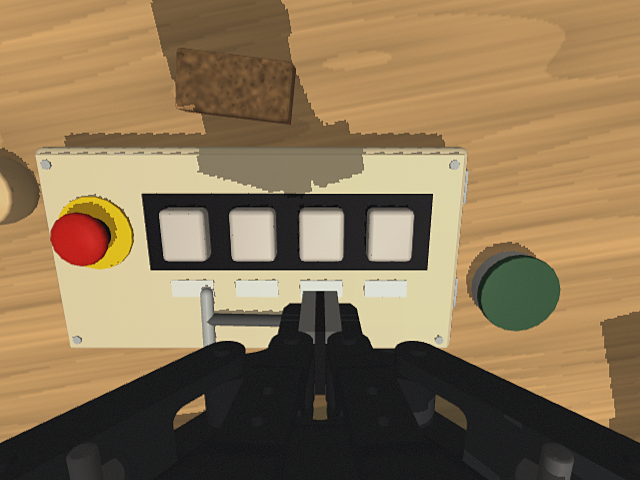

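View pics/scz5.png

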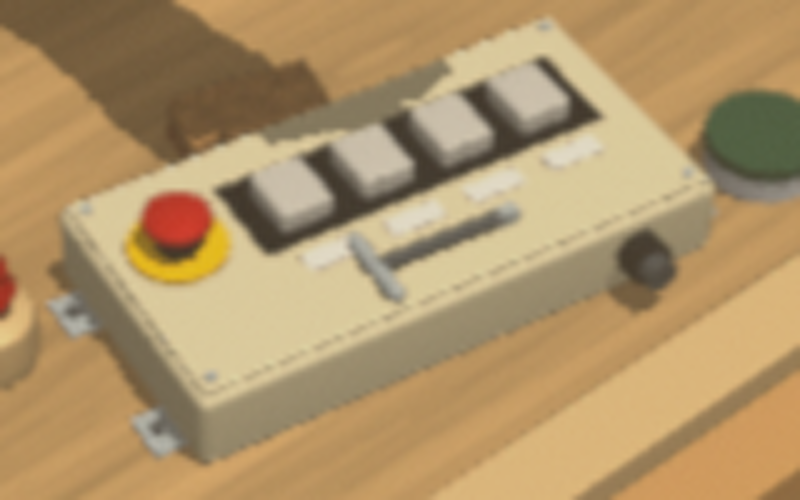

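In the scene crop, key 2 at about (452,128) now shows the same side face as the other three, so all four keys stand up. The chuck key, the stop button and the other loose things in view are where they were, and the arm is clear.

```bash
python3 -c "
from workcell import env;print(env.hand_in())"
```

```text
the job is handed in; nothing more can be done
None
```

I tapped all four keys left to right, then pressed key 2, the latched one, fully in and let go. All four keys now stand up, and the job is handed in at about 11 s of robot time; the hand-in gives no verdict.

- **Taps:** Keys 1, 3 and 4 each pushed back with 2.3–2.7 N at about 67 mm, so they went in roughly 2 mm. Key 2 gave no force down to 65 mm and then 3.7 N at 63 mm, so it was the latched one; the first pictures had shown it low too.
- **Release:** I pressed key 2 to its stop, where it stopped moving at about 58 mm and the force rose to 12 N, then lifted straight up.
- **Last checks:** The final scene picture shows all four caps at equal height. The chuck key and stop button had not moved, nor had the sanding block, wax tin or finial as far as they were in view. I did not look again at the gouge, bottle, bowl and faceplate; the only pass near any of them was the first move, with the fingertips about 0.23 m above the bench. The arm stood clear about 0.2 m up, with wrist force near zero.

No check failed or disagreed, apart from force readings that wander by up to about 1 N.

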